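# Angle a square tube behind the clamp post into the weld jig

## Robot

A 6-joint arm with a two-finger parallel gripper is mounted at the origin on the work surface. World frame = base frame: x ahead of the robot, y to its left, z up, the work surface at z = 0. Lengths are in mm, angles in rad, forces in N, time in s.
With the tool pointing down it reaches from about 400 to 925 mm from the base axis. Payload 12.5 kg.
Tool frame: the origin (TCP) lies between the finger pads; the fingertips stand 25 mm ahead of it and the grasp point (between the pads) lies 6 mm ahead of it; y points along the fingers, x is the direction in which the jaws open and shut, and the axes are right-handed (so a half turn about y gives the same grasp; the last joint's range is limited). The gripper opens to 95 mm and grips with 3 to 60 N. Pads are 20 mm wide; open, the fingers measure 119 mm over their backs; the gripper's body (75 mm by 180 mm) begins 59 mm behind the grasp point.
Start: joints at [1.142, 0.491, 1.559, -0, 1.092, -0.106], TCP at [198.247, 592.741, 239.661] pointing down, gripper open.
Joint ranges: [-3.1, 3.1], [-0.84, 2.19], [0.05, 2.79], [-1.13, 4.28], [0.06, 2.93], [-2.69, 2.69]. Speed limits (rad/s): [2.22, 2.22, 2.79, 3.14, 3.14, 3.14].

## Interface

Orientations are given as a unit quaternion [w, x, y, z].
In Python, from rig import * gives the robot as it stands. Calls block until the motion is done:
- move_ptp(position, orientation): joint-space move of the TCP to a pose.
- line_to(position, frame=None, feed=150): straight line of the TCP; frame=None keeps the orientation; feed is the mean speed in mm/s.
- move_j(angles): joint-space move.
- command_gripper(opening, newtons=None): opening from 0.0 (shut) to 1.0 (fully open); newtons is the grip in N (None keeps the last); returns when the fingers have stopped.
- pause(seconds).
- solve_ik(position, orientation): joint angles nearest the present ones, or None.
- camera(name): name is "scene" or "side" or "wrist"; returns a dict with "frame" (420x560x3 uint8, red, green, blue), "z_map" (420x560 float32, mm along the optical axis (not along the pixel's ray), 0 where there is no reading), "fovy" (degrees; the focal length in pixels is half the picture's height over the tangent of half this angle, whatever the lens; pixels are square), "cx", "cy" (the principal point, pixels), "R" (3x3) and "t" (3): a world point X has camera coordinates R X + t; the wrist camera has in their place "tool_from_camera" (4x4, takes a point from camera to tool coordinates, whose origin is the TCP and whose axes are the tool frame's). Camera axes: x right, y down, z forward; pixel columns grow to the right and rows downward; lengths in mm; the calibration is good to about 2 mm. The wrist camera is an equidistant fisheye: a pixel r from the principal point sees the ray r / f radians off the axis. A picture is of the moment at which its call begins: read the wrist's pose just before it.
A pose or a line that the arm cannot do raises Unreachable and nothing moves.
- finish_job(): hands the job in, once; it reports no verdict.
Readings, each from a call of its own:
- get_clock(): time.
- get_joint_pos(): joint angles.
- get_joint_vel(): joint speeds.
- get_joint_torque(): joint torques, N m.
- get_ee_pos(): TCP position.
- get_ee_rot(): TCP orientation.
- get_ft_force(): force on the tool from outside, world axes, zero at the start.
- get_moment(): the same for the moment, N m.
- get_opening(): opening from 0.0 (shut) to 1.0 (fully open).
Only numpy, scipy, OpenCV 4.12 (cv2) and the standard library are available. Lean on these libraries where they do the work, as an engineer would, in place of code of your own. Each camera call takes 0.05 s, during which the arm holds its last target. There are 200 camera calls.

## Task

Pushing only from outside with the fingertips, never lifting the long square tube or taking it between the fingers, slide it across the steel plate into the bay of the weld jig: angle its left end in behind the clamp post first, then swing the right end in. Leave it located for welding, flush along the back fence and butted against the left end stop, and do not disturb the other things lying about.

Things in the scene. Friction and masses are not known exactly. Their poses are not given: they have to be found in the camera images.
- tube: the long piece: a length of plain square steel tube, 30 x 30 mm, 260 mm long, open ends, about 0.5 kg, lying flat on the steel plate in front of the jig (on the robot's side), right of the clamp post. Origin: centre of its underside. Its y axis runs along its length, from right end to left end; z up. It slides on the plate with dry steel friction (2 to 6 N to push)
- tube_left (a point): centre of the tube's left end face, 130 mm from the middle along +y of the tube, 15 mm above its underside
- tube_right (a point): centre of the tube's right end face, 130 mm from the middle along -y of the tube, 15 mm above its underside
- jig: fixed weld jig of upright angle iron, 40 mm tall, 5 mm thick, tacked to the plate: back fence, left end stop and right side bracket bound a bay whose mouth faces the robot. Origin: on the plate at the foot of the back fence's front face. x points into the fence, away from the robot; y to the left along the fence; z up. The fence's face is the plane x = 0, from y = -230 to +170 mm
- end_stop (a point): middle of the end stop's inner face, which closes the bay on the left: the jig's plane y = +140 mm, reaching from the fence 75 mm out towards the robot, 40 mm tall. Here x = -37 mm in the jig's frame, 20 mm above the plate
- side_bracket (a point): middle of the side bracket's inner face, which bounds the bay on the right: the jig's plane y = -200 mm, reaching from the fence 60 mm out towards the robot, 40 mm tall; its flat foot, 5 mm thick, reaches 40 mm further right. Here x = -30 mm in the jig's frame, 20 mm above the plate
- post: fixed round clamp post, 28 mm diameter, 40 mm tall with the nut on top, standing before the bay's mouth about 76 mm in front of the back fence's face (62 mm of room between them) and 30 to 50 mm left of the jig's origin. Between it and the side bracket the mouth is narrower than the tube is long. Origin: centre of its foot; axes along the jig's
- offcut: loose 70 mm offcut of the same 30 x 30 mm square tube, lying on the plate left of the clamp post; origin under its centre. To be left alone
- magnet_square: loose magnetic welding square, about 95 x 21 x 95 mm, behind the back fence; origin under its centre. To be left alone
- hammer: loose hammer, 220 mm, lying at the left of the table. To be left alone
- brush: loose wire brush, 225 mm, bristles down, lying at the right of the table. To be left alone
- c_clamp: loose C-clamp lying flat, about 160 x 120 x 20 mm, at the left of the jig. To be left alone
- spray_can: loose standing spray can, 56 mm diameter, 150 mm tall, at the left of the table. To be left alone
- tape_measure: loose tape measure, 66 x 36 x 62 mm, at the right near the robot. To be left alone

How it is judged (in metres and radians):
On the way:
1. the tube's left end has been angled in behind the clamp post while its right end is still outside the bay (y of tube_left in the frame of post above 0 m and x of tube_left in the frame of post above 0.015 m and x of tube_right in the frame of jig below -0.05 m), for 0.05 s.
At the end, for the whole second after the job is handed in: The tube lies flat on the plate at rest in the bay, its back face within 3 mm of the back fence at both ends, its left end face within 3 mm of the end stop (x of tube_left in the frame of jig between -0.018 and 0 m and x of tube_right in the frame of jig between -0.018 and 0 m and y of tube_left in the frame of jig between 0.137 and 0.145 m and height (world z) of tube below 0.003 m and angle between tube's own z axis and vertical below 0.03 rad and linear speed of tube below 0.01 m/s); the robot touches nothing.
It fails at once if the tube is lifted more than 10 mm off the plate or tipped by more than 8 degrees (height (world z) of tube above 0.01 m or angle between tube's own z axis and vertical above 0.14 rad).
It fails at once if the tube is taken between the fingers: the point between the finger pads comes inside the tube's outline, less than 40 mm above the plate (x of the grasp point in the frame of tube between -0.012 and 0.012 m and y of the grasp point in the frame of tube between -0.125 and 0.125 m and z of the grasp point in the frame of tube below 0.04 m).
It fails at once if another loose thing is moved by more than 20 mm (distance of any of offcut, magnet_square, hammer, brush, c_clamp, spray_can, tape_measure from where it was at the start of the episode above 0.02 m).
It also fails if it takes over 66 s, if anything falls off the work surface, if the arm or the gripper's body presses on something with over 40 N, if the wrist force passes 120 N, or if a joint passes its speed limit or range.

## Working session

There is one attempt and no reset: what is moved stays moved. The work goes in short steps, each a Python script; the robot and the scene stay as the last script left them, time stands still between calls to the robot, and variables do not carry over. Pictures are saved under pics/ and viewed, about 8 in all and at most 12, crops included, and the job is handed in when it is done.

```bash
mkdir -p pics; ls; python3 - <<'E'
from rig import *
import cv2,numpy as np,pickle
for n in("scene","side"):
    c=camera(n); pickle.dump(c,open(f"{n}0.pkl","wb"))
    cv2.imwrite(f"pics/{n}0.png",c["frame"][:,:,::-1]); print(n,c["fovy"],c["cx"],c["cy"],np.round(c["R"],3).tolist(),np.round(c["t"],1))
print(get_clock(),get_ee_rot())
E
```

```text
pics
scene 42.28726327146147 284.76304372933265 217.22951068138815 [[0.355, 0.935, -0.017], [0.659, -0.263, -0.705], [-0.663, 0.239, -0.709]] [-157.8 -325.6 1754.8]
side 50.218978125522874 272.63595204690426 206.83946853210972 [[0.885, -0.465, 0.014], [-0.224, -0.452, -0.863], [0.408, 0.761, -0.505]] [-474.1  142.8 1072. ]
0.1 [-0.573683    0.57402962  0.41283926 -0.41345079]
```

View pics/scene0.png

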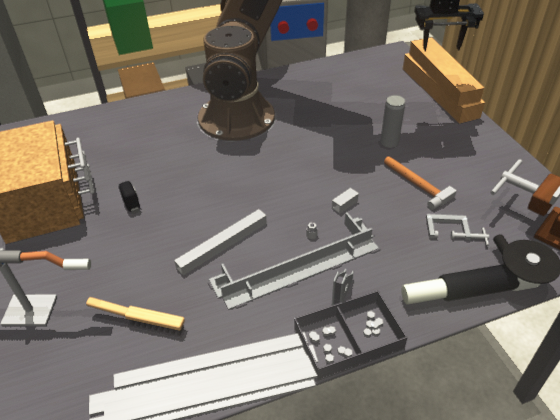

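View pics/side0.png

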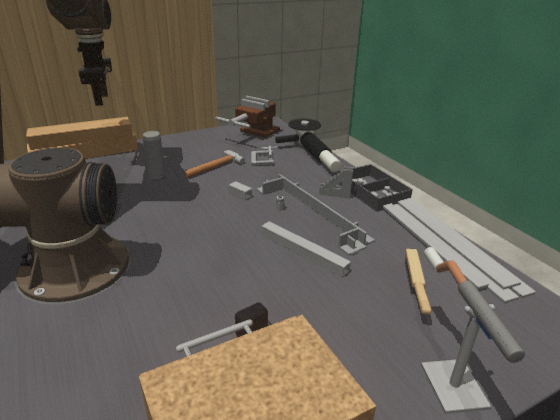

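The scene view shows the tube from (180,265) to (265,215), post at (312,230), the jig from (215,285) to (375,240), and the offcut at (345,200). The side view agrees. Next I'll deproject these points into the world frame.

```bash
cat > h.py <<'E'
import numpy as np,cv2,pickle
def cloud(c):
    f=210/np.tan(np.radians(c["fovy"])/2); z=c["z_map"].astype(float)
    v,u=np.mgrid[:420,:560]
    P=np.stack([(u-c["cx"])/f*z,(v-c["cy"])/f*z,z],-1)
    X=(P-c["t"])@np.array(c["R"]); X[z==0]=np.nan
    return X
def topmap(Xs,x0,x1,y0,y1,s=1.):   # s mm per px ; image up=+x, left=+y
    H=np.zeros((int((x1-x0)/s),int((y1-y0)/s)))
    for X in Xs:
        p=X.reshape(-1,3); p=p[np.isfinite(p).all(1)]
        p=p[(p[:,0]>x0)&(p[:,0]<x1-1)&(p[:,1]>y0)&(p[:,1]<y1-1)]
        np.maximum.at(H,(((x1-p[:,0])/s).astype(int).clip(0,H.shape[0]-1),((y1-p[:,1])/s).astype(int).clip(0,H.shape[1]-1)),p[:,2])
    return H
E
python3 - <<'E'
from h import *
S={n:cloud(pickle.load(open(n+"0.pkl","rb"))) for n in("scene","side")}
pts={"scene":dict(tR=(182,262),tL=(262,215),post=(312,226),off=(345,197),fL=(368,235),fR=(222,282),hole=(240,200)),
"side":dict(tR=(346,266),tL=(266,228),post=(281,198),off=(241,187))}
for n in pts:
    for k,(u,v) in pts[n].items(): print(n,k,S[n][v,u].round())
for n in S:
    X=S[n]; m=(X[...,2]>20)&(X[...,2]<50)&(X[...,0]>350)&(X[...,0]<1000)&(abs(X[...,1])<400)
    k,l,st,ce=cv2.connectedComponentsWithStats(m.astype(np.uint8))
    for i in range(1,k):
        if st[i,4]>25:
            p=X[l==i]; r=cv2.minAreaRect(p[:,:2].astype(np.float32)); print(n,st[i,4],p.mean(0).round(),p[:,2].max().round(),np.round(r[0]),np.round(r[1]),round(r[2],1),cv2.boxPoints(r).round().tolist())
Hm=topmap(S.values(),400,900,-400,300,1)
cv2.imwrite("pics/top.png",cv2.dilate((Hm.clip(0,60)*4).astype(np.uint8),np.ones((3,3))))
E
```

```text
scene tR [ 560. -305.   24.]
scene tL [488. -78.  32.]
scene post [574.  24.  34.]
scene off [505. 148.  30.]
scene fL [645. 145.  24.]
scene fR [ 639. -231.    7.]
scene hole [ 377. -105.   -3.]
side tR [ 573. -305.   13.]
side tL [466. -95.  30.]
side post [572.  18.  37.]
side off [498. 137.  34.]
scene 410 [513. 365.  23.] 30.0 [499. 363.] [225.  52.] 7.4 [[384.0, 375.0], [390.0, 323.0], [614.0, 352.0], [607.0, 403.0]]
scene 255 [504. 148.  28.] 33.0 [502. 149.] [35. 73.] 21.5 [[472.0, 177.0], [499.0, 108.0], [532.0, 121.0], [505.0, 190.0]]
scene 1150 [ 525. -201.   28.] 35.0 [ 521. -196.] [ 37. 261.] 20.4 [[458.0, -80.0], [549.0, -324.0], [584.0, -311.0], [492.0, -67.0]]
scene 1370 [653. -47.  32.] 43.0 [641. -45.] [107. 402.] 8.0 [[561.0, 147.0], [616.0, -251.0], [722.0, -236.0], [667.0, 162.0]]
scene 97 [577.  21.  31.] 43.0 [574.  23.] [26. 25.] 19.4 [[558.0, 30.0], [566.0, 7.0], [590.0, 15.0], [582.0, 38.0]]
scene 2031 [877. -18.  34.] 50.0 [842. -21.] [212. 202.] 0.0 [[736.0, 80.0], [737.0, -122.0], [948.0, -122.0], [948.0, 81.0]]
scene 1121 [885. 248.  39.] 50.0 [888. 261.
[... 521 characters left out ...]
2.4 [[719.0, 76.0], [728.0, -138.0], [954.0, -128.0], [946.0, 85.0]]
side 1035 [645. -67.  33.] 45.0 [637. -44.] [107. 404.] 7.7 [[557.0, 148.0], [612.0, -252.0], [718.0, -237.0], [663.0, 163.0]]
side 172 [497. 145.  30.] 36.0 [498. 148.] [35. 71.] 22.0 [[469.0, 175.0], [495.0, 109.0], [528.0, 122.0], [501.0, 188.0]]
side 74 [567.  19.  31.] 43.0 [568.  19.] [23. 27.] 61.8 [[551.0, 15.0], [574.0, 3.0], [585.0, 23.0], [562.0, 36.0]]
side 1058 [ 518. -206.   30.] 35.0 [ 518. -195.] [ 36. 261.] 20.4 [[455.0, -79.0], [546.0, -324.0], [580.0, -311.0], [489.0, -67.0]]
side 217 [ 710. -373.   40.] 44.0 [ 711. -376.] [72. 29.] 54.7 [[679.0, -397.0], [702.0, -413.0], [744.0, -354.0], [720.0, -338.0]]
```

View pics/top.png

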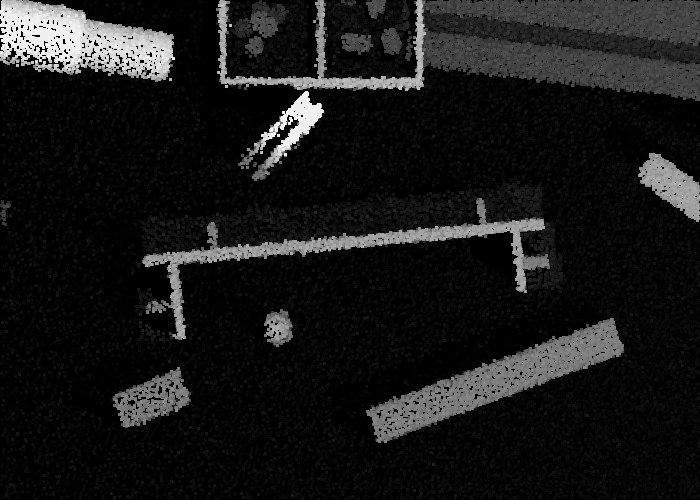

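The height map (x = 900 − row, y = 300 − col) shows:
- the fence running (145,262) to (543,224)
- the end stop at (178,300) and the bracket at (518,260)
- the post at (278,328)
- the tube from (375,425) to (615,335)
- the offcut at (150,398)

The sizes match the ones given. Next I'll fit the jig frame, then make the first push: two open fingers on the front face, turning the left end inward.

```bash
cat >> h.py <<'E'
from scipy.spatial.transform import Rotation as Ro
def r2(a): return np.array([[np.cos(a),-np.sin(a)],[np.sin(a),np.cos(a)]])
try: J0,JY=pickle.load(open("jig.pkl","rb"))
except Exception: J0,JY=np.array([654.,-14]),np.radians(5.4)
def toj(p): return (np.asarray(p)[...,:2]-J0)@r2(JY)      # world->jig
def tow(p): return J0+r2(JY)@np.asarray(p,float)           # jig->world
def quat(a,flip=False):   # jaw axis (tool x) along jig-frame direction with yaw a+90deg (tube's y), tool y down
    w=a+JY+np.pi/2+(np.pi if flip else 0); x=np.array([np.cos(w),np.sin(w),0]); y=np.array([0,0,-1.]); 
    q=Ro.from_matrix(np.stack([x,y,np.cross(x,y)],1)).as_quat(); return [float(v) for v in (q[3],*q[:3])]
def tube(X,box=None):     # top-face points -> centre, yaw in jig frame
    p=X.reshape(-1,3); p=p[np.isfinite(p).all(1)]; j=toj(p)
    m=(p[:,2]>24)&(p[:,2]<36)&(j[:,0]>-330)&(j[:,0]<-2)&(j[:,1]>-340)&(j[:,1]<137)&(np.hypot(j[:,0]+76,j[:,1]-40)>22)&~((j[:,1]<-190)&(j[:,0]>-64))&~((j[:,0]<-95)&(j[:,1]>90))
    r=cv2.minAreaRect(j[m].astype(np.float32)); B=cv2.boxPoints(r); e=[B[1]-B[0],B[2]-B[1]]; d=max(e,key=np.linalg.norm); d=d*np.sign(d[1])
    return np.array(r[0]),np.arctan2(-d[0],d[1]),r[1],j[m]
E
python3 - <<'E'
import h; from h import *
from rig import *
S={n:cloud(pickle.load(open(n+"0.pkl","rb"))) for n in("scene","side")}
def ps(): return [X.reshape(-1,3)[np.isfinite(X.reshape(-1,3)).all(1)] for X in S.values()]
for it in range(3):
    L=[];E=[];Rr=[];st=[];br=[]
    for p in ps():
        j=toj(p); m=(p[:,2]>32)&(p[:,2]<46)&(abs(j[:,0]-2.5)<7)&(j[:,1]>-235)&(j[:,1]<175)
        vx,vy,x,y=cv2.fitLine(p[m][:,:2].astype(np.float32),cv2.DIST_HUBER,0,.01,.01).ravel(); s=np.sign(vy); L.append((np.arctan2(-vx*s,vy*s),x,y))
        E.append((j[m][:,1].min(),j[m][:,1].max()))
        t=p[:,2]>30; t&=p[:,2]<46
        st.append(np.median(j[t&(abs(j[:,1]-142)<12)&(j[:,0]<-10)&(j[:,0]>-75)],0)); br.append(np.median(j[t&(abs(j[:,1]+202)<9)&(j[:,0]<-10)&(j[:,0]>-60)],0))
        print(np.degrees(L[-1][0]),toj((x,y)),E[-1],"stop",st[-1],"br",br[-1],"post",np.mean(j[t&(np.hypot(j[:,0]+76,j[:,1]-40)<24)],0))
    a=np.mean([l[0] for l in L]); c=np.mean([l[1:] for l in L],0); h.JY=a
    y0=np.mean([s[1]-142.5 for s in st]+[b[1]+202.5 for b in br])   # stop/bracket mid planes
    jx=r2(a)[:,0]; jy=r2(a)[:,1]
    O=h.J0+jy*y0; h.J0=c-2.5*jx+jy*((O-c)@jy)
print(h.J0,np.degrees(h.JY)); pickle.dump((h.J0,h.JY),open("jig.pkl","wb"))
for X in S.values():
    c,a,sz,_=tube(X); print("tube",c,np.degrees(a),sz)
X=S["scene"];m=(X[...,2]>15)&(X[...,2]<80)&(X[...,0]>200)&(X[...,0]<480)&(X[...,1]<-120)&(X[...,1]>-420); p=X[m];print("near",np.percentile(p,[2,98],axis=0))
for f in(0,1): print(solve_ik([*tow((-190,-100)).tolist(),150.],quat(.26,f)))
E
```

```text
5.373478 [  2.4701789  -39.81799917] (np.float64(-229.03643343567146), np.float64(170.07108785192045)) stop [-41.19741707 141.18646097] br [ -34.24317083 -203.23876534] post [-75.57090788  44.11721971]
5.405033 [ -2.02937772 -53.64507411] (np.float64(-229.99451207058078), np.float64(168.62504038382184)) stop [-40.5772103  141.30254089] br [ -36.02919697 -203.82765387] post [-81.86666534  42.17798413]
5.387719 [  4.74729359 -38.66177192] (np.float64(-227.8926593229844), np.float64(171.21543149513977)) stop [-42.44114914 142.34188373] br [ -34.42237253 -202.17180736] post [-73.30834011  45.24739977]
5.4466777 [-1.94441779e-02 -5.11155394e+01] (np.float64(-228.85068758519017), np.float64(169.7688228223722)) stop [-41.06695904 142.46602071] br [ -35.87141618 -202.58196322] post [-79.60373384  43.30698363]
5.383122 [  4.88219847 -38.77462186] (np.float64(-227.90577425204452), np.float64(171.2007999518877)) stop [-42.20850456 142.36455232] br [ -34.36277422 -202.17511441] post [-73.12826727  45.26961596]
5.4466777 [  0.11362127 -51.12905191] (np.float64(-228.8639334383909), np.float64(169.75565098562902)) stop [-41.22451056 142.47532258] br [ -35.91359648 -202.54940662] post [-79.4246064   43.33227039]
[651.68511774 -15.32533587] 5.4149
tube [-147.43765259 -167.48242188] 14.999601 (37.299659729003906, 260.3861389160156)
tube [-100.59359741  -90.60148621] -0.031618137 (411.113037109375, 196.9241485595703)
near [[ 261.60571988 -403.97616728   18.10191336]
 [ 320.78260206 -366.16242771   63.7024609 ]]
[-4.09115375e-01  4.26310440e-01  1.98159379e+00 -4.44089210e-16
  7.33688425e-01 -2.33441952e+00]
[-4.09115375e-01  4.26310440e-01  1.98159379e+00 -4.44089210e-16
  7.33688425e-01  8.07173008e-01]
```

```bash
cat >> h.py <<'E'
def look(c_pred,a_pred,n="scene",save=None,rad=60):
    from rig import camera
    c=camera(n); X=cloud(c); p=X.reshape(-1,3); p=p[np.isfinite(p).all(1)]; j=toj(p); j[:,0]+=-2.4 if n=="scene" else 2.4
    t=(j-np.array(c_pred))@r2(a_pred)
    m=(p[:,2]>23)&(p[:,2]<37)&(abs(t[:,0])<rad)&(abs(t[:,1])<130+rad)&(j[:,0]<-2)&(j[:,1]<138)&(np.hypot(j[:,0]+76,j[:,1]-44)>20)&~((j[:,1]<-190)&(j[:,0]>-64))
    q=j[m].astype(np.float32); r=cv2.minAreaRect(q); B=cv2.boxPoints(r); d=max([B[1]-B[0],B[2]-B[1]],key=np.linalg.norm); d=d*np.sign(d[1])
    if save: cv2.imwrite(f"pics/{save}.png",c["frame"][:,:,::-1])
    a=np.arctan2(-d[0],d[1]); C=np.array(r[0]); u=np.array([-np.sin(a),np.cos(a)])*130
    print(n,"tube c",C.round(1),"deg",round(float(np.degrees(a)),1),"size",np.round(r[1]),"L",(C+u).round(1),"R",(C-u).round(1)); return C,a
def P(c,a,off,z): return [float(v) for v in (*tow(np.asarray(c)+r2(a)@np.asarray(off,float)),z)]
E
python3 - <<'E'
from h import *; from rig import *
c0=np.array([-150,-168.]);a0=np.radians(15);c1=np.array([-106,-168.]);a1=np.radians(-18)
command_gripper(0.8)
move_ptp(P(c0,a0,(-55,60),90),quat(a0,1)); print(get_clock())
line_to(P(c0,a0,(-55,60),33),feed=120)
f0=np.array(get_ft_force()); print(f0)
line_to(P(c0,a0,(-27,60),33),feed=80)
for k in np.linspace(0,1,7):
    c=c0+k*(c1-c0);a=a0+k*(a1-a0)
    line_to(P(c,a,(-25,60),33),quat(a,1),feed=50); print(round(get_clock(),1),np.round(get_ft_force()-f0,1))
line_to(P(c1,a1,(-50,60),33),feed=120)
line_to(P(c1,a1,(-50,60),90),feed=150)
look(c1,a1,save="a1"); look(c1,a1,"side",save="a1s"); print(get_clock())
E
```

```text
3.5167
[ 0.0827123   0.20197401 -0.12192874]
4.9 [-0.2 -0.3 -0.4]
5.3 [0.1 0.3 0.1]
5.7 [ 1.1 -0.8 -0.1]
6.1 [-0.4 -0.1  0.3]
6.5 [ 0.8  0.1 -0.6]
7.0 [ 0.3 -0.2  0.4]
7.4 [0.1 0.4 0.2]
scene tube c [ -96.3 -150.1] deg -25.1 size [302.  65.] L [-41.1 -32.3] R [-151.5 -267.8]
side tube c [-101.8 -167.9] deg -18.1 size [264.  33.] L [-61.4 -44.3] R [-142.3 -291.4]
8.3833
```

Side view puts the tube at (−102, −168), −18°, size 264×33, as planned. The scene fit was spoiled by the gripper. Now the lengthwise push on the right end face with the fingers shut.

```bash
python3 - <<'E'
from h import *; from rig import *
c=np.array([-104,-168.]);a=np.radians(-18)
move_ptp(P(c,a,(0,-180),90),quat(a,1)); command_gripper(0.0)
print(np.round(get_ee_pos(),1),get_opening(),get_clock())
line_to(P(c,a,(0,-172),33),feed=150)
f0=np.array(get_ft_force())
line_to(P(c,a,(0,-142),33),feed=60)
for d in (20,40,60,80):
    line_to(P(c,a,(0,-142+d),33),feed=50); print(d,round(get_clock(),1),np.round(get_ft_force()-f0,1))
line_to(P(c,a,(0,-150+80),33),feed=100)
p=c+r2(a)@[0,80]; look(p,a,"side",save="b1s",rad=25); look(p,a,"scene",save="b1",rad=25); print("pred",p)
E
```

```text
[ 524.8 -368.1   90. ] 0.003681478529040371 10.625
20 12.4 [-0.2 -0.  -1.1]
40 12.9 [-0.3  0.7 -1.2]
60 13.5 [-0.   0.9 -0.6]
80 14.0 [ 0.  -0.6  0.1]
side tube c [ -85.7 -103.1] deg -19.6 size [285.  31.] L [-42.1  19.3] R [-129.3 -225.6]
scene tube c [ -84.8 -105. ] deg -18.1 size [282.  38.] L [-44.3  18.5] R [-125.2 -228.6]
pred [-79.27864045 -91.9154787 ]
```

View pics/b1.png

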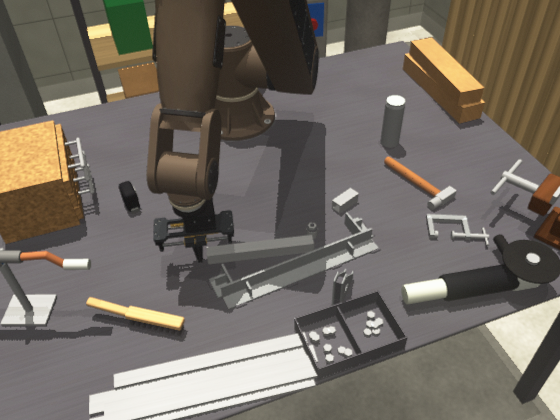

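The tube's left end is at (314,242), just behind and right of the post at (312,227). It agrees with my prediction of (−39, 32) in the jig frame. I'll push on past the post, then swing partway.

```bash
python3 - <<'E'
from h import *; from rig import *
c=np.array([-104,-168.]);a=np.radians(-18)
for d in (80,103,126):
    line_to(P(c,a,(0,-142+d),33),feed=50); print(d,round(get_clock(),1),np.round(get_ft_force(),1))
line_to(P(c,a,(0,-170+126),33),feed=100); line_to(P(c,a,(0,-170+126),90),feed=150)
c=c+r2(a)@[0,126]; look(c,a,"side",rad=25,save="b2s")
L=c+r2(a)@[0,130]; a1=np.radians(-11)
command_gripper(0.8)
line_to(P(c,a,(-55,-40),90),feed=150); line_to(P(c,a,(-55,-40),33),feed=150); 
line_to(P(c,a,(-27,-40),33),feed=80)
for k in np.linspace(0,1,4):
    b=a+k*(a1-a); cc=L-r2(b)@[0,130]; line_to(P(cc,b,(-25,-40),33),quat(b,1),feed=50); print(round(get_clock(),1),np.round(get_ft_force(),1))
line_to(P(cc,b,(-50,-40),33),feed=100); line_to(P(cc,b,(-50,-40),90),feed=150)
move_ptp(P(cc,b,(-20,-185),110),quat(b,1))
print("pred",cc,L); look(cc,b,"side",rad=25,save="b3s"); look(cc,b,"scene",rad=25,save="b3"); print(get_clock())
E
```

```text
80 14.7 [-1.3 -0.6 -0.6]
103 15.3 [ 0.4 -1.1  0.7]
126 15.9 [-0.2  0.1 -0.1]
side tube c [-65.5 -50.8] deg -18.2 size [262.  33.] L [-25.   72.7] R [-106.1 -174.3]
20.6 [ 0.1  1.1 -0.2]
20.9 [0.4 0.2 0.2]
21.1 [0.6 0.1 0.4]
21.4 [ 0.3  0.1 -0.3]
pred [-49.69681884 -52.14106568] [-24.89164944  75.47046817]
side tube c [-46.8 -54.4] deg -11.0 size [264.  34.] L [-22.   73.2] R [ -71.6 -182. ]
scene tube c [-46.9 -47.7] deg -11.6 size [277.  38.] L [-20.8  79.7] R [ -72.9 -175.1]
23.125
```

View pics/b3s.png

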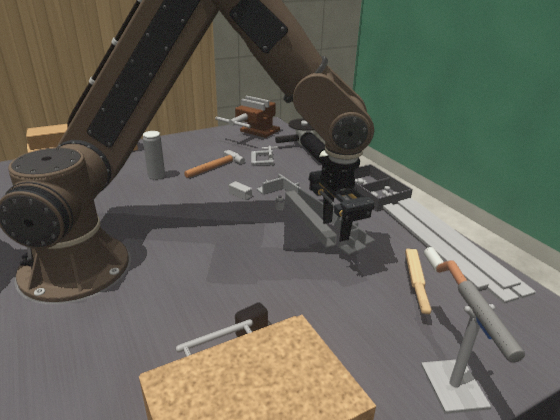

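The tube's left part is behind the post and everything else is undisturbed; the gripper hovers near (340,210). Next comes the second end push, then the swing in.

```bash
python3 - <<'E'
from h import *; from rig import *
c=np.array([-48,-53.]);a=np.radians(-11)
command_gripper(0.0)
line_to(P(c,a,(-4,-168),110),feed=150);line_to(P(c,a,(-4,-166),33),feed=150)
f0=np.array(get_ft_force())
for d in (-15,0,16,32,46):
    line_to(P(c,a,(-4,-142+d),33),feed=50); print(d,round(get_clock(),1),np.round(get_ft_force()-f0,1))
line_to(P(c,a,(-4,-160+46),33),feed=100); line_to(P(c,a,(-4,-160+46),90),feed=150)
c=c+r2(a)@[0,46]; print("pred",c); look(c,a,"side",rad=25,save="b4s"); look(c,a,"scene",rad=25,save="b4")
# swing
L=c+r2(a)@[0,130]; command_gripper(0.8)
line_to(P(c,a,(-58,-60),90),feed=150); line_to(P(c,a,(-58,-60),33),feed=150); line_to(P(c,a,(-27,-60),33),feed=80)
for k in np.linspace(0,1,6):
    b=a*(1-k); e=L*(1-k)+k*np.array([-17.,L[1]]); cc=e-r2(b)@[0,130]; line_to(P(cc,b,(-25,-60),33),quat(b,1),feed=50); f=get_ft_force()-f0; print(round(get_clock(),1),np.round(cc),np.round(f,1))
    if np.linalg.norm(f)>25: break
line_to(P(cc,b,(-40,-60),33),feed=100); line_to(P(cc,b,(-40,-60),90),feed=150); line_to(P((-130,-100),0,(0,0),150),feed=200)
look((-16,0),0,"side",rad=25,save="b5s"); look((-16,0),0,"scene",rad=25,save="b5"); print(get_clock())
E
```

```text
-15 25.7 [-0.8 -0.8 -0.1]
0 26.2 [-0.1 -0.2  0.9]
16 26.6 [ 0.3 -1.  -0.6]
32 27.1 [-0.5  0.   0.6]
46 27.5 [-0.4 -0.9 -0.2]
pred [-39.22278621  -7.84514956]
side tube c [-37.4  -3.1] deg -9.2 size [279.  39.] L [-16.6 125.3] R [ -58.2 -131.4]
scene tube c [-38.5 -11.8] deg -11.7 size [259.  41.] L [-12.2 115.5] R [ -64.8 -139.1]
32.0 [-39.  -8.] [ 0.2 -0.8  0.5]
32.3 [-35.  -9.] [-0.2 -1.   0. ]
32.6 [-30.  -9.] [-0.6 -1.3  0.3]
32.9 [-26. -10.] [-0.6 -1.2 -0.7]
33.1 [-21. -10.] [-0.3 -0.6  0.3]
33.4 [-17. -10.] [-0.8 -1.2 -0.7]
side tube c [-16.5  -4.1] deg -0.0 size [281.  29.] L [-16.4 125.9] R [ -16.6 -134.1]
scene tube c [-17.9 -19.4] deg -0.1 size [269.  32.] L [-17.6 110.6] R [ -18.3 -149.4]
35.0083
```

View pics/b5.png

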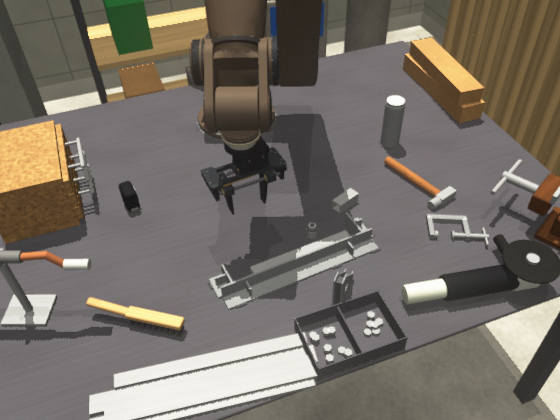

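The tube is inside the bay, parallel to the fence. Now I'll seat it, with force-guarded pushes: end, then front, then end again.

```bash
python3 - <<'E'
from h import *; from rig import *
def guard(pts,f0,lim=14):
    for p in pts:
        line_to(P(p,0,(0,0),33),feed=40); f=np.array(get_ft_force())-f0
        if np.linalg.norm(f[:2])>lim: break
    print("stop",np.round(p,1),"tcp jig",toj(get_ee_pos()).round(1),np.round(f,1),round(get_clock(),1)); return p
def end():
    command_gripper(0.0); move_ptp(P((-19,-172),0,(0,0),80),quat(0,1)); line_to(P((-19,-172),0,(0,0),33),feed=150); f0=np.array(get_ft_force())
    line_to(P((-19,-154),0,(0,0),33),feed=60); line_to(P((-19,-142),0,(0,0),33),feed=40)
    p=guard([(-19,y) for y in np.arange(-138,-121,1.5)],f0); line_to(P((-19,p[1]-25),0,(0,0),33),feed=100); line_to(P((-19,p[1]-25),0,(0,0),80),feed=200)
def front():
    move_ptp(P((-65,-60),0,(0,0),80),quat(0,1)); command_gripper(0.8); line_to(P((-65,-60),0,(0,0),33),feed=150); f0=np.array(get_ft_force())
    line_to(P((-46,-60),0,(0,0),33),feed=60)
    p=guard([(x,-60) for x in np.arange(-43,-30,1.)],f0); line_to(P((-65,-60),0,(0,0),33),feed=100); line_to(P((-65,-60),0,(0,0),80),feed=200)
end(); front(); print(get_clock())
E
```

```text
stop [ -19. -123.] tcp jig [ -18.9 -125.8] [ -2.3 -21.7  -3.1] 41.0
stop [-39. -60.] tcp jig [-41.8 -59.9] [-14.8  -3.1   9.2] 45.8
46.5833
```

```bash
python3 - <<'E'
from h import *; from rig import *
# left-side front push with shut fingers
command_gripper(0.0); move_ptp(P((-60,2),0,(0,0),70),quat(0,1)); line_to(P((-60,2),0,(0,0),33),feed=150); f0=np.array(get_ft_force())
line_to(P((-46,2),0,(0,0),33),feed=60)
for x in np.arange(-44,-34,1.):
    line_to(P((x,2),0,(0,0),33),feed=40); f=np.array(get_ft_force())-f0
    if np.linalg.norm(f[:2])>12: break
print(x,toj(get_ee_pos()).round(1),f.round(1))
line_to(P((-60,0),0,(0,0),33),feed=100); line_to(P((-110,-20),0,(0,0),200),feed=250)
for n in("side","scene"):
    C=camera(n); pickle.dump(C,open(n+"9.pkl","wb")); X=cloud(C); p=X.reshape(-1,3); p=p[np.isfinite(p).all(1)]; j=toj(p); j[:,0]+=-2.4 if n=="scene" else 2.4
    m=(p[:,2]>24)&(p[:,2]<34)&(j[:,0]>-45)&(j[:,0]<-4)
    for lo,hi in((-110,-60),(-60,0),(0,60),(60,130)):
        q=j[m&(j[:,1]>lo)&(j[:,1]<hi)]; print(n,lo,len(q),"front edge",np.percentile(q[:,0],3).round(1),"mean x",q[:,0].mean().round(1))
    q=j[m&(abs(j[:,0]+18)<8)&(j[:,1]>-190)]; print("right end",np.percentile(q[:,1],[0,1,3]).round(1))
    x0,y0=(190,190) if n=="scene" else (220,150)
    cv2.imwrite(f"pics/end_{n}.png",cv2.resize(C["frame"][y0:y0+120,x0:x0+200,::-1],None,fx=4,fy=4,interpolation=cv2.INTER_CUBIC))
print(get_clock())
E
```

```text
-39.0 [-41.8   2.1] [-14.1  -2.8  10.1]
side -110 109 front edge -29.8 mean x -19.3
side -60 115 front edge -29.5 mean x -18.9
side 0 107 front edge -29.1 mean x -18.9
side 60 104 front edge -29.9 mean x -19.5
right end [-119.1 -117.7 -114.2]
scene -110 152 front edge -30.9 mean x -20.3
scene -60 173 front edge -31.5 mean x -20.3
scene 0 165 front edge -30.9 mean x -20.4
scene 60 188 front edge -31.4 mean x -20.4
right end [-118.7 -116.4 -112.4]
51.8083
```

View pics/end_scene.png

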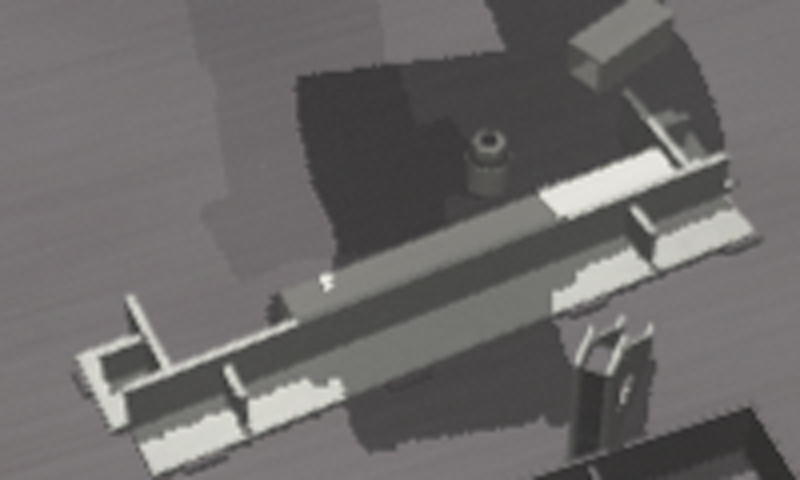

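The end crop shows the tube flush along the fence, its left end at the stop around (680,160), and the offcut, post and square in place. One quick confirming end push, then I hand in.

```bash
python3 - <<'E'
from h import *; from rig import *
move_ptp(P((-19,-155),0,(0,0),70),quat(0,1)); line_to(P((-19,-155),0,(0,0),33),feed=150); f0=np.array(get_ft_force()); print(get_clock())
line_to(P((-19,-136),0,(0,0),33),feed=60)
for y in np.arange(-134,-121,1.5):
    line_to(P((-19,y),0,(0,0),33),feed=40); f=np.array(get_ft_force())-f0; print(y,toj(get_ee_pos()).round(1),f.round(1))
    if np.linalg.norm(f[:2])>14 or get_clock()>60: break
line_to(P((-19,-150),0,(0,0),33),feed=100); line_to(P((-19,-155),0,(0,0),100),feed=200)
C=camera("scene"); 
for n in("scene",): 
    X=cloud(C); p=X.reshape(-1,3); p=p[np.isfinite(p).all(1)]; j=toj(p); j[:,0]-=2.4
    m=(p[:,2]>24)&(p[:,2]<34)&(j[:,0]>-45)&(j[:,0]<-4)
    for lo,hi in((-100,0),(0,60),(60,130)): print(lo,j[m&(j[:,1]>lo)&(j[:,1]<hi)][:,0].mean().round(1))
print(get_clock()); finish_job()
E
```

```text
53.05
-134.0 [ -19.  -134.1] [-0.4  0.4  0.1]
-132.5 [ -19.  -132.5] [-0.6  1.2  0.7]
-131.0 [ -19.  -130.9] [ 0.2  1.  -0.1]
-129.5 [ -19.  -129.4] [ 0.4 -0.2  0. ]
-128.0 [ -19.  -127.9] [-0.7 -1.7  0. ]
-126.5 [ -19.  -126.4] [-0.8 -0.1  0.4]
-125.0 [ -19.  -126.1] [-1.6 -7.  -0.8]
-123.5 [ -18.9 -126. ] [ -1.2 -15.4  -1.5]
-100 -20.3
0 -20.5
60 -20.4
56.4667
the job is handed in; nothing more can be done
```

The tube is in the bay, flush along the back fence and butted against the left end stop as far as my checks can tell. I handed the job in at about 56 s; the hand-in gives no verdict.

**What I did:** I pushed only from outside with the fingertips.
1. Turned the tube to −18° with a two-finger push on its front face.
2. Pushed the right end lengthwise until the left end was behind the post. The side camera put the left end at about (−25, +73) mm and the right end at x = −106 mm in the jig frame, which meets the on-the-way condition.
3. Swung it to −11°, pushed the end again, and swung it parallel to the fence.
4. Seated it with force-guarded pushes against the end stop and the fence.

**Last checks:**
- **Fence:** both front pushes, one right of centre and one near the post, stopped at x = −41.8 mm with about 14 N. The camera's front edge was even to within 1 mm along the tube.
- **End stop:** the last end push stopped hard at −126.0 mm with 15 N, against −125.8 mm with 22 N the first time.
- **Right end:** the cameras saw it at about −119 mm, where −120 mm is ideal.
- **Other things:** none looked moved in the pictures, but I did not measure their positions.

**Disagreements:**
- The two cameras differed by about 5 mm in jig x, so I averaged them.
- Some tube fits were spoiled by the gripper being in view.
- The end-stop contact came about 6 mm further along than the camera-based jig frame predicted. The fence contact came about 2 mm short of it. I therefore relied on contact force for the final seating, not on the cameras.

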